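# Click shut a row of snap lids

### The job

The five sample tubes in the front row of the dark metal chill block still have their hinged lids open. Run your fingertips along the row to fold the lids over, and press every one down until it clicks shut. Keep a light hand: the block must stay where it stands, neither shoved nor lifted, and the things around it must stay put.

Things in the scene. Friction and masses are not known exactly. Their poses are not given: they have to be found in the camera images.
- chill_block: dark anodised aluminium block on a grey foot, 90 x 182 mm, loose but heavy (about 1.4 kg; a sideways push over 8 N can shift it). Origin: centre of its underside; z up; y along its two rows of five tubes, pitch 32 mm: front row (nearer the robot) x = -18 mm (lids open), back row x = +18 mm (four shut, one empty, same height). A microscope stands to +y, eyepieces 0.35 to 0.5 m up
- lid_1 (a joint): snap lid of tube 1 (the +y end), disc 21 mm wide, 3.5 thick, with thumb tab 26.5 mm from the hinge. All hinges are 12.5 mm to +y of their tube's centre, 54 mm up: lids fold over toward -y. 0 = shut and level, 1.57 upright, stop at 1.75 rad. Stiff: stays where left. In the last 0.17 rad a nose resists, then it clicks shut under about 5 N on mid-lid
- mouth_1 (a point): point on the axis of tube 1, at the height of the top of its lid when shut (57.5 mm above the worktop); fixed to the block, axes as the block's
- lid_2 (a joint): snap lid of tube 2, same as lid_1; angle 0 = shut, grows as it opens
- mouth_2 (a point): point on the axis of tube 2, at the height of the top of its lid when shut (57.5 mm above the worktop); fixed to the block, axes as the block's
- lid_3 (a joint): snap lid of tube 3, same as lid_1; angle 0 = shut, grows as it opens
- mouth_3 (a point): point on the axis of tube 3, at the height of the top of its lid when shut (57.5 mm above the worktop); fixed to the block, axes as the block's
- lid_4 (a joint): snap lid of tube 4, same as lid_1; angle 0 = shut, grows as it opens
- mouth_4 (a point): point on the axis of tube 4, at the height of the top of its lid when shut (57.5 mm above the worktop); fixed to the block, axes as the block's
- lid_5 (a joint): snap lid of tube 5 (the -y end), same as lid_1; angle 0 = shut, grows as it opens
- mouth_5 (a point): point on the axis of tube 5, at the height of the top of its lid when shut (57.5 mm above the worktop); fixed to the block, axes as the block's
- beaker: beaker: white plastic 100 ml beaker, 57 mm wide, 70 mm high; a bystander, loose; origin at the centre of its underside
- sample_jar: sample jar: brown jar with white screw cap, 50 mm wide, 85 mm high; a bystander, loose; origin at the centre of its underside
- calculator: pocket calculator lying flat, black, 115 x 70 x 14 mm; a bystander, loose; origin at the centre of its underside
- petri: petri dish, 66 mm wide, 12 mm high, flat on the worktop near the +y end of the chill block; a bystander, loose; origin at the centre of its underside
- tape: roll of label tape lying flat, 57 mm wide, 18 mm high, near the back edge of the chill block; a bystander, loose; origin at the centre of its underside
- pipette: micropipette lying on the worktop, 30 x 226 x 33 mm, long axis y; a bystander, loose; origin at the centre of its underside
- memo: pad of notes, 75 x 74 x 14 mm, lying in front of the microscope; a bystander, loose; origin at the centre of its underside

How it is judged:
By the outcome, as a careful person would: the job done as asked, in the order asked, and still so for the second after the job is handed in, with the robot touching nothing.
It also fails if it takes over 51 s, if anything falls off the work surface, if the arm or the gripper's body presses on something with over 40 N, if the wrist force passes 120 N, or if a joint passes its speed limit or range.

### The arm

A 7-joint arm with a two-finger parallel gripper is mounted at the origin on a cart in front of the work surface, level with it; the furniture and walls round the work are solid. World frame = base frame: x ahead of the robot, y to its left, z up, the work surface at z = 0. Lengths are in mm, angles in rad, forces in N, time in s.
With the tool pointing down it reaches from about 400 to 875 mm from the base axis. Payload 4.4 kg.
Tool frame: the origin (TCP) lies midway between the tips of the shut fingers; the grasp point (between the pads) lies 19 mm behind it (ctrl.pinch_z is the distance from the TCP to the grasp point, in mm); z points along the fingers, y is the line along which they close (so a half turn about z gives the same grasp; the last joint's range is limited). The gripper opens to 85 mm and grips with 20 to 120 N. Pads are 22 mm wide; open, the fingers measure 114 mm over their backs; the gripper's body (76 mm by 85 mm) begins 54 mm behind the grasp point. The pads swing forward as they close: fully open they stand 13 mm farther back than shut.
Start: joints at [1.053, 0.628, 0.038, 1.517, -0.027, 0.996, -0.02], TCP at [283.809, -584.782, 231.313] pointing down, gripper open.
Joint ranges: [-3.06, 3.06], [-0.37, 2.12], [-1.25, 1.32], [0.18, 2.47], [-1.1, 4.24], [0.23, 1.98], [-2.94, 2.94]. Speed limits (rad/s): [2.57, 2.57, 3.14, 3.14, 3.14, 3.14, 3.14].

### API

Orientations are given as [roll, pitch, yaw] about the fixed x, y, z axes, in that order (R = Rz(yaw) Ry(pitch) Rx(roll)).
In Python, from cell import read_state, cams, order, ctrl gives the robot as it stands.
- The arm moves only by the tool move_arm, never from a script. Its argument "targets" is text: rows parted by semicolons, each of 7 numbers parted by spaces: the gripper's target within -1 to 1 (fully open at 1, half-way at 0, shut at -1), then the shift along the tool's x, y, z in cm, then the turn, a rotation vector about the tool's x, y, z in degrees. A call has 1 to 5 rows; each row shifts and turns the commanded pose from where the row before left it, along the tool's axes as they then stand; what a row does not reach is not made up. A row lasts 1/12 s, in which the tool goes at most 41.7 mm and 7.16 degrees, less where a joint would pass 70% of its speed; a pose out of reach is approached as far as the arm can. A call with a gripper value outside its range is refused whole. The fingers move at their own pace and stop on an object; the grip force is fixed at half the most. Time passes only in rows, so rows that do not move let the fingers close. It gives the time, the measured TCP pose, the force, the opening and the grip force at its end, in the units of the state.
- read_state(): the state, without advancing time (a new reading comes with each control period).
- cams.get_image(name): name is "scene" or "top" or "wrist"; returns a dict with "color" (480x640x3 uint8, red, green, blue), "fovy" (degrees; the focal length in pixels is half the picture's height over the tangent of half this angle, whatever the lens; pixels are square), "cx", "cy" (the principal point, pixels), "rvec" (rotation vector, rad) and "tvec" (3), from world to camera coordinates, as OpenCV has them. Camera axes: x right, y down, z forward; pixel columns grow to the right and rows downward; lengths in mm; the calibration is good to about 2 mm. A picture is of the moment at which its call begins. There is no depth.
- order.finish_job(): hands the job in; it is judged then, once.
The state is a dict: "clock": time; "qpos": joint angles; "qd": joint speeds; "tau": joint torques, N m; "eef_pos": TCP position; "tool_rot": TCP orientation; "force": force on the tool from outside, world axes, zero at the start; "torque": the same for the moment, N m; "width": finger opening in mm; "gripper_force": force on a finger pad.
Only numpy, scipy, OpenCV 4.12 (cv2) and the standard library are available. Lean on these libraries where they do the work, as an engineer would, in place of code of your own. Each camera call takes 0.05 s, during which the arm holds its last target. There are 200 camera calls.

## Working session

There is one attempt and no reset: what is moved stays moved. The work goes in short steps, Python scripts to look and compute and a tool call to move; the robot and the scene stay as the last step left them, time stands still between calls to the robot, and variables do not carry over. Pictures are saved under pics/ and viewed, at most 10 in all, crops included, and the job is handed in when it is done.

Besides the shell and the picture viewer there is one more tool, called after ">>>" by a JSON object that holds its "method" and its "body", one argument or row to a line. move_arm: Moves the arm, as the interface text tells. Its arguments: {"type":"object","properties":{"targets":{"type":"string"}},"required":["targets"]}

```bash
mkdir -p pics; cat > h.py <<'E'
import numpy as np, cv2
from cell import read_state, cams, order, ctrl
def P(im):
    R=cv2.Rodrigues(np.array(im["rvec"],float))[0]; t=np.array(im["tvec"],float).ravel()
    f=240/np.tan(np.radians(im["fovy"])/2); return R,t,f
def ray(im,uv,z):
    R,t,f=P(im); c=-R.T@t
    d=R.T@np.array([(uv[0]-im["cx"])/f,(uv[1]-im["cy"])/f,1]); return c+d*(z-c[2])/d[2]
def proj(im,p):
    R,t,f=P(im); q=R@np.array(p,float)+t; return np.array([f*q[0]/q[2]+im["cx"],f*q[1]/q[2]+im["cy"]])
E
python3 - <<'E'
from h import *
import pickle
d={n:cams.get_image(n) for n in("scene","top")}
pickle.dump(d,open("im0.pkl","wb"))
for n in d:
    cv2.imwrite(f"pics/{n}0.png",d[n]["color"][:,:,::-1]); R,t,f=P(d[n]); print(n,-R.T@t,f)
s=read_state();print(s["clock"],s["eef_pos"],s["tool_rot"],s["force"])
E
```

```text
scene [255.92635248 514.27213731 575.04645914] 437.08468138817824
top [ 429.61382612 -161.76097594 1370.91037764] 621.9484137873529
0.1 [ 283.56996454 -584.24946308  230.4975861 ] [-3.13988731e+00  1.07586301e-06  4.51816170e-01] [-0.09629378 -0.48552917  1.01834647]
```

View pics/top0.png

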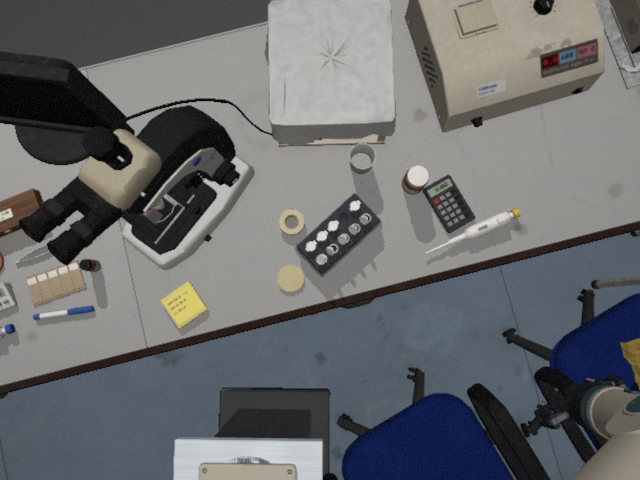

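View pics/scene0.png

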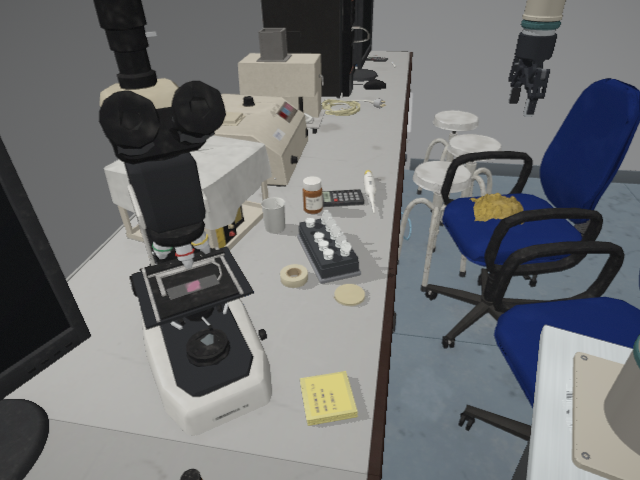

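The top view shows the block around (338,234), with its long axis running from lower-left (+y end) to upper-right. The back row has shut white lids at (309,246), (320,238), (332,227) and (355,206). The front row has open mouths from (320,258) to (365,217). The petri dish is at (291,278) and the tape at (291,221). The scene view shows the upright lids.

```bash
python3 - <<'E'
from h import *
import pickle
d=pickle.load(open("im0.pkl","rb"))
t=d["top"];s=d["scene"]
a=cv2.resize(t["color"][185:295,270:400],None,fx=5,fy=5,interpolation=cv2.INTER_CUBIC)[:,:,::-1]
b=cv2.resize(s["color"][205:285,290:370],None,fx=6,fy=6,interpolation=cv2.INTER_CUBIC)[:,:,::-1]
cv2.imwrite("pics/a.png",a);cv2.imwrite("pics/b.png",b)
for n,(r0,r1,c0,c1) in(("top",(195,280,290,390)),):
    c=d[n]["color"][r0:r1,c0:c1].astype(int); 
    m=((c.min(2)>195)).astype(np.uint8)
    nn,l,st,ce=cv2.connectedComponentsWithStats(m)
    for i in range(1,nn):
        if 15<st[i,4]<400: print(n,st[i,4],ce[i]+[c0,r0],ray(d[n],ce[i]+[c0,r0],57.5).round(1))
    m=(c.max(2)<85).astype(np.uint8)
    m=cv2.morphologyEx(m,cv2.MORPH_CLOSE,np.ones((13,13),np.uint8))
    cs=max(cv2.findContours(m,0,1)[0],key=cv2.contourArea)
    r=cv2.minAreaRect(cs);print(r)
    for p in cv2.boxPoints(r): print((p+[c0,r0]).round(1),[ray(d[n],p+[c0,r0],z)[:2].round(1) for z in(0,45)])
E
```

```text
top 62 [354.64516129 205.17741935] [ 652.1 -224.2   57.5]
top 62 [332.83870968 225.33870968] [ 608.2 -178.    57.5]
top 65 [321.70769231 235.50769231] [ 586.2 -154.5   57.5]
top 64 [310.703125 245.578125] [ 564.4 -131.3   57.5]
((47.45413589477539, 39.50041961669922), (43.151161193847656, 90.76533508300781), 44.474365234375)
[290.3 251.8] [array([556.1, -84.9]), array([552. , -87.4])]
[353.9 187. ] [array([ 703.1, -225.1]), array([ 694.1, -223. ])]
[384.6 217.2] [array([ 635.2, -293.7]), array([ 628.5, -289.4])]
[321.1 282. ] [array([ 490. , -153.7]), array([ 488., -154.])]
```

View pics/a.png

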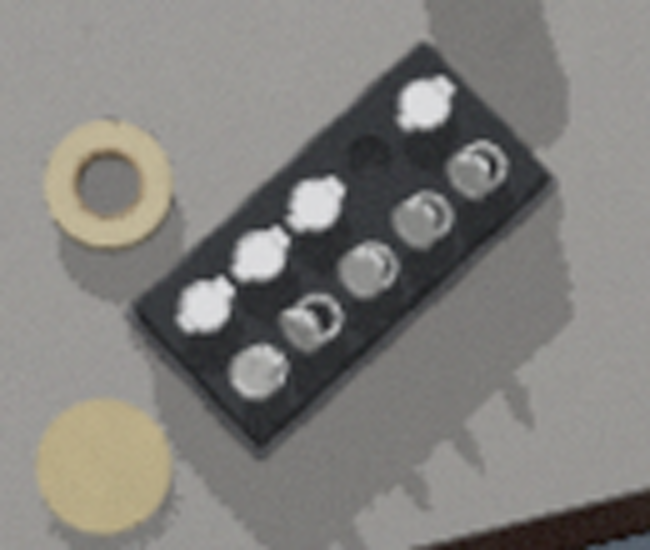

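View pics/b.png

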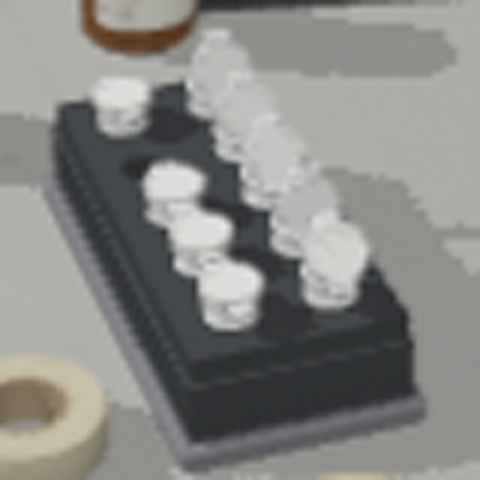

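The crops confirm the layout: the shut back lids are at a.png (205,303), (260,252), (316,203) and (425,102), and the five front lids stand more or less upright. The back lids give row direction u=(0.686,-0.727) and block x=(0.727,0.686), so mouth_1 is at about (538,-156) and mouth_5 at about (626,-249). I'm moving over now.

>>> {"method": "move_arm", "body": {
  "targets": "-1 2.6 -2.1 0 0 0 0;-1 2.7 -2.15 0 0 0 0;-1 2.7 -2.15 0 0 0 0;-1 2.7 -2.15 0 0 0 0;-1 2.7 -2.15 0 0 0 0"
}}

```text
clock: 0.52
eef_pos: [357.9, -428.3, 230.9]
tool_rot: [-3.141, 0.0, 0.451]
force: [1.2, 0.5, 0.3]
width: 25.5
gripper_force: 0.0
```

>>> {"method": "move_arm", "body": {
  "targets": "-1 2.7 -2.15 0 0 0 0;-1 2.7 -2.15 0 0 0 0;-1 2.7 -2.15 0 0 0 0;-1 2.7 -2.15 0 0 0 0;-1 2.7 -2.15 0 0 0 0"
}}

```text
clock: 0.93
eef_pos: [432.4, -272.7, 231.1]
tool_rot: [-3.141, 0.0, 0.452]
force: [0.7, 0.5, 0.0]
width: -0.0
gripper_force: 0.0
```

>>> {"method": "move_arm", "body": {
  "targets": "-1 2.7 -2.15 0 0 0 0;-1 2.7 -2.15 0 0 0 0;-1 2.7 -2.15 0 0 0 0;-1 2.7 -2.15 0 0 0 0;-1 2.7 -2.15 0 0 0 0"
}}

```text
clock: 1.35
eef_pos: [506.9, -117.0, 231.1]
tool_rot: [-3.141, 0.0, 0.452]
force: [0.0, -1.6, 0.4]
width: -0.1
gripper_force: 0.0
```

>>> {"method": "move_arm", "body": {
  "targets": "-1 0 0 0 0 0 6.5;-1 0 0 0 0 0 6.5;-1 0 0 0 0 0 6.5;-1 0 0 0 0 0 6.5;-1 0 0 0 0 0 6.5"
}}

```text
clock: 1.77
eef_pos: [506.4, -118.5, 231.0]
tool_rot: [-3.142, 0.001, -0.121]
force: [-0.3, 0.3, -0.7]
width: -0.1
gripper_force: 0.0
```

>>> {"method": "move_arm", "body": {
  "targets": "-1 0 0 0 0 0 6.5;-1 0 0 0 0 0 6.5;-1 0 0 0 0 0 6.5;-1 0 0 0 0 0 6.5;-1 0 0 0 0 0 6.5"
}}

```text
clock: 2.18
eef_pos: [506.4, -118.6, 231.1]
tool_rot: [3.141, 0.001, -0.688]
force: [-0.4, 0.2, -0.2]
width: -0.0
gripper_force: 0.0
```

>>> {"method": "move_arm", "body": {
  "targets": "-1 0 0 2 0 0 7.1;-1 0 0 3 0 0 0;-1 0 0 3 0 0 0;-1 0 0 0 0 0 0"
}}

```text
clock: 2.52
eef_pos: [502.9, -117.3, 146.8]
tool_rot: [3.136, 0.008, -0.806]
force: [-1.3, 0.5, -1.1]
width: -0.2
gripper_force: 0.0
```

```bash
python3 - <<'E'
from h import *
import pickle
im=cams.get_image("wrist");pickle.dump(im,open("w1.pkl","wb"))
a=im["color"][:,:,::-1].copy()
m=np.array([538.2,-156.0]);u=np.array([.686,-.727])
for k in range(5):
    p=m+u*32*k; q=proj(im,[*p,54]); 
    cv2.circle(a,tuple(int(v) for v in q),4,(0,0,255),1)
    h=p-u*12.5; q=proj(im,[*h,54]); cv2.circle(a,tuple(int(v) for v in q),3,(0,255,0),-1)
    q=proj(im,[*(p+36*np.array([.727,.686])),57.5]);cv2.circle(a,tuple(int(v) for v in q),3,(255,0,0),-1)
cv2.imwrite("pics/w1.png",a);R,t,f=P(im);print(-R.T@t,f)
E
```

```text
[ 556.81878849 -173.28758829  288.21211502] 380.46844326977254
```

View pics/w1.png

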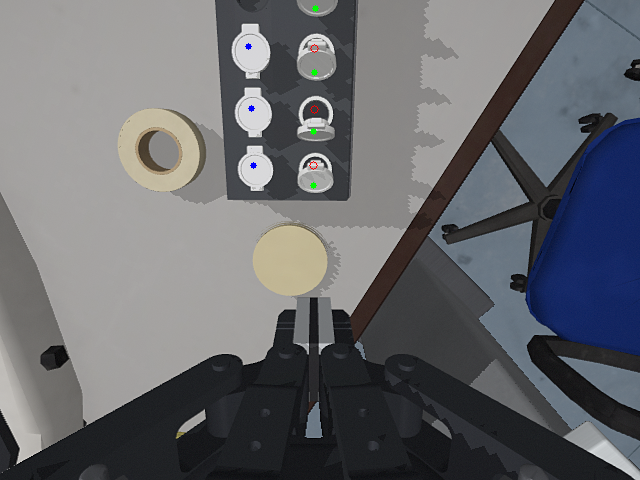

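The wrist view shows the back lids at (251,52), (253,113) and (256,170). My marks are about 5 px short, so the row lies about 1.5–2.5 mm further towards +y than I estimated. The front lids stand at (315,180), (316,130) and (316,65), in line with the fingertips at (314,297). I'm descending on the +y side.

>>> {"method": "move_arm", "body": {
  "targets": "-1 0 0 2.5 0 0 0;-1 0 0 2.5 0 0 0;-1 0 0 2 0 0 0;-1 1.1 0 0.4 0 0 0;-1 0 0 0 0 0 0"
}}

```text
clock: 2.98
eef_pos: [516.5, -128.8, 78.0]
tool_rot: [-3.141, -0.003, -0.808]
force: [1.0, -0.5, 0.8]
width: 0.2
gripper_force: 0.0
```

>>> {"method": "move_arm", "body": {
  "targets": "-1 0.6 0.2 0.1 0 0 0;-1 0.6 0 0.1 0 0 0;-1 0.6 0 0.3 0 0 0;-1 0.6 0 0.3 0 0 0;-1 0 0 0 0 0 0"
}}

```text
clock: 3.4
eef_pos: [530.8, -146.8, 69.5]
tool_rot: [-3.141, -0.002, -0.808]
force: [0.1, -0.0, -0.1]
width: -0.0
gripper_force: 0.0
```

>>> {"method": "move_arm", "body": {
  "targets": "-1 0.5 0 0.3 0 0 0;-1 0.4 0 0.4 0 0 0;-1 0.2 0 0.3 0 0 0;-1 0 0 0 0 0 0"
}}

```text
clock: 3.73
eef_pos: [537.0, -153.4, 58.6]
tool_rot: [3.141, 0.001, -0.807]
force: [0.6, 0.5, -0.6]
width: -0.1
gripper_force: 0.0
```

>>> {"method": "move_arm", "body": {
  "targets": "-1 0 0 0.1 0 0 0;-1 0 0 0.1 0 0 0;-1 0 0 0 0 0 0"
}}

```text
clock: 3.98
eef_pos: [537.1, -153.4, 57.6]
tool_rot: [-3.141, -0.0, -0.807]
force: [-0.7, -0.3, 2.4]
width: -0.3
gripper_force: 1.0
```

>>> {"method": "move_arm", "body": {
  "targets": "-1 0 0 0.1 0 0 0;-1 0 0 0 0 0 0"
}}

```text
clock: 4.15
eef_pos: [537.2, -153.4, 57.5]
tool_rot: [-3.141, -0.0, -0.807]
force: [-2.6, 0.4, 11.3]
width: 0.2
gripper_force: 5.4
```

>>> {"method": "move_arm", "body": {
  "targets": "-1 0 0 0.1 0 0 0;-1 0 0 0 0 0 0"
}}

```text
clock: 4.32
eef_pos: [537.2, -153.4, 57.4]
tool_rot: [-3.141, -0.001, -0.807]
force: [-3.9, 1.6, 18.8]
width: -0.0
gripper_force: 9.4
```

>>> {"method": "move_arm", "body": {
  "targets": "-1 0 0 -2.2 0 0 0;-1 0.6 0 0 0 0 0;-1 0.6 0 0.1 0 0 0;-1 0.6 0 0.3 0 0 0;-1 0.6 0 0.3 0 0 0"
}}

```text
clock: 4.73
eef_pos: [554.0, -170.9, 69.6]
tool_rot: [3.141, 0.0, -0.807]
force: [-0.4, 1.0, -0.2]
width: -0.2
gripper_force: 0.4
```

>>> {"method": "move_arm", "body": {
  "targets": "-1 0.4 0 0.5 0 0 0;-1 0.3 0 0.4 0 0 0;-1 0.1 0 0.3 0 0 0;-1 0 0 0.1 0 0 0;-1 0 0 0 0 0 0"
}}

```text
clock: 5.15
eef_pos: [558.9, -176.4, 57.5]
tool_rot: [3.142, 0.001, -0.807]
force: [-1.2, 1.0, 8.0]
width: -0.3
gripper_force: 4.0
```

>>> {"method": "move_arm", "body": {
  "targets": "-1 0 0 0.1 0 0 0;-1 0 0 0.1 0 0 0;-1 0 0 0 0 0 0"
}}

```text
clock: 5.4
eef_pos: [559.0, -176.4, 57.4]
tool_rot: [-3.141, 0.001, -0.807]
force: [-5.4, 2.7, 21.6]
width: 0.1
gripper_force: 11.2
```

>>> {"method": "move_arm", "body": {
  "targets": "-1 0 0 -2.3 0 0 0;-1 0.6 0 0 0 0 0;-1 0.6 0 0.1 0 0 0;-1 0.6 0 0.3 0 0 0;-1 0.6 0 0.3 0 0 0"
}}

```text
clock: 5.82
eef_pos: [575.8, -194.0, 70.1]
tool_rot: [3.141, 0.001, -0.807]
force: [-0.1, -0.3, 0.3]
width: 0.3
gripper_force: 0.4
```

>>> {"method": "move_arm", "body": {
  "targets": "-1 0.4 0 0.5 0 0 0;-1 0.3 0 0.4 0 0 0;-1 0.1 0 0.3 0 0 0;-1 0 0 0.1 0 0 0;-1 0 0 0 0 0 0"
}}

```text
clock: 6.23
eef_pos: [581.1, -199.6, 57.8]
tool_rot: [3.141, 0.001, -0.807]
force: [0.8, -0.8, 0.2]
width: 0.3
gripper_force: 0.0
```

>>> {"method": "move_arm", "body": {
  "targets": "-1 0 0 0.1 0 0 0;-1 0 0 0 0 0 0"
}}

```text
clock: 6.4
eef_pos: [581.2, -199.6, 57.6]
tool_rot: [3.141, 0.0, -0.807]
force: [-1.5, 0.1, 4.1]
width: 0.0
gripper_force: 2.1
```

>>> {"method": "move_arm", "body": {
  "targets": "-1 0 0 0.1 0 0 0;-1 0 0 0 0 0 0"
}}

```text
clock: 6.57
eef_pos: [581.2, -199.6, 57.5]
tool_rot: [-3.141, 0.0, -0.807]
force: [-2.3, 1.0, 10.6]
width: 0.1
gripper_force: 5.5
```

>>> {"method": "move_arm", "body": {
  "targets": "-1 0 0 -2.2 0 0 0;-1 0.6 0 0 0 0 0;-1 0.6 0 0.1 0 0 0;-1 0.6 0 0.3 0 0 0;-1 0.6 0 0.3 0 0 0"
}}

```text
clock: 6.98
eef_pos: [598.2, -217.1, 70.5]
tool_rot: [3.141, 0.001, -0.807]
force: [-0.3, 1.4, 0.7]
width: 0.3
gripper_force: 0.4
```

>>> {"method": "move_arm", "body": {
  "targets": "-1 0.4 0 0.5 0 0 0;-1 0.3 0 0.4 0 0 0;-1 0.1 0 0.3 0 0 0;-1 0 0 0.1 0 0 0;-1 0 0 0 0 0 0"
}}

```text
clock: 7.4
eef_pos: [603.2, -222.7, 57.8]
tool_rot: [3.141, 0.0, -0.807]
force: [0.1, -0.7, 0.2]
width: 0.4
gripper_force: 0.0
```

>>> {"method": "move_arm", "body": {
  "targets": "-1 0 0 0.1 0 0 0;-1 0 0 0 0 0 0"
}}

```text
clock: 7.57
eef_pos: [603.2, -222.6, 57.6]
tool_rot: [3.141, 0.0, -0.807]
force: [-0.4, -0.6, 3.1]
width: -0.1
gripper_force: 1.9
```

>>> {"method": "move_arm", "body": {
  "targets": "-1 0 0 0.1 0 0 0;-1 0 0 0 0 0 0"
}}

```text
clock: 7.73
eef_pos: [603.2, -222.6, 57.5]
tool_rot: [-3.142, 0.0, -0.807]
force: [-2.3, 2.0, 10.6]
width: 0.0
gripper_force: 5.2
```

>>> {"method": "move_arm", "body": {
  "targets": "-1 0 0 -2.2 0 0 0;-1 0.6 0 0 0 0 0;-1 0.6 0 0.1 0 0 0;-1 0.6 0 0.3 0 0 0;-1 0.6 0 0.3 0 0 0"
}}

```text
clock: 8.15
eef_pos: [620.3, -240.2, 70.5]
tool_rot: [3.141, 0.001, -0.807]
force: [-0.7, 0.3, 0.1]
width: 0.0
gripper_force: 0.4
```

>>> {"method": "move_arm", "body": {
  "targets": "-1 0.4 0 0.5 0 0 0;-1 0.3 0 0.4 0 0 0;-1 0.1 0 0.3 0 0 0;-1 0 0 0.1 0 0 0;-1 0 0 0 0 0 0"
}}

```text
clock: 8.57
eef_pos: [625.3, -245.8, 57.8]
tool_rot: [3.141, 0.001, -0.807]
force: [0.5, -0.2, -0.1]
width: 0.3
gripper_force: 0.0
```

>>> {"method": "move_arm", "body": {
  "targets": "-1 0 0 0.1 0 0 0;-1 0 0 0 0 0 0"
}}

```text
clock: 8.73
eef_pos: [625.4, -245.8, 57.7]
tool_rot: [3.141, 0.0, -0.807]
force: [-0.7, 0.3, 4.2]
width: -0.3
gripper_force: 2.1
```

>>> {"method": "move_arm", "body": {
  "targets": "-1 0 0 0.1 0 0 0;-1 0 0 0 0 0 0"
}}

```text
clock: 8.9
eef_pos: [625.4, -245.8, 57.6]
tool_rot: [-3.142, 0.0, -0.807]
force: [-2.3, 1.6, 9.3]
width: 0.0
gripper_force: 5.0
```

>>> {"method": "move_arm", "body": {
  "targets": "-1 0 0 -2 0 0 0;-1 -2 0 -3 0 0 0;-1 -3 0 -2 0 0 0;-1 -3 0 0 0 0 0;-1 -3 0 0 0 0 0"
}}

```text
clock: 9.32
eef_pos: [549.3, -165.9, 127.6]
tool_rot: [-3.14, -0.002, -0.807]
force: [-0.4, -0.5, -0.0]
width: -0.1
gripper_force: 0.0
```

>>> {"method": "move_arm", "body": {
  "targets": "-1 -4 0 0 0 0 0;-1 -4 0 0 0 0 0;-1 -2 0 0 0 0 0;-1 0 0 0 0 0 0;-1 0 0 0 0 0 0"
}}

```text
clock: 9.73
eef_pos: [479.9, -93.1, 126.5]
tool_rot: [-3.141, 0.0, -0.805]
force: [0.6, -2.3, 0.6]
width: 0.1
gripper_force: 0.0
```

```bash
python3 - <<'E'
from h import *
import pickle
im=cams.get_image("wrist");pickle.dump(im,open("w2.pkl","wb"))
a=im["color"][:,:,::-1].copy()
cv2.imwrite("pics/w2.png",a)
t=cams.get_image("top");pickle.dump(t,open("t2.pkl","wb"))
s=cams.get_image("scene")
b=cv2.resize(s["color"][205:285,290:370],None,fx=6,fy=6,interpolation=cv2.INTER_CUBIC)[:,:,::-1]
cv2.imwrite("pics/b2.png",b)
E
```

```text
(no output)
```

View pics/w2.png

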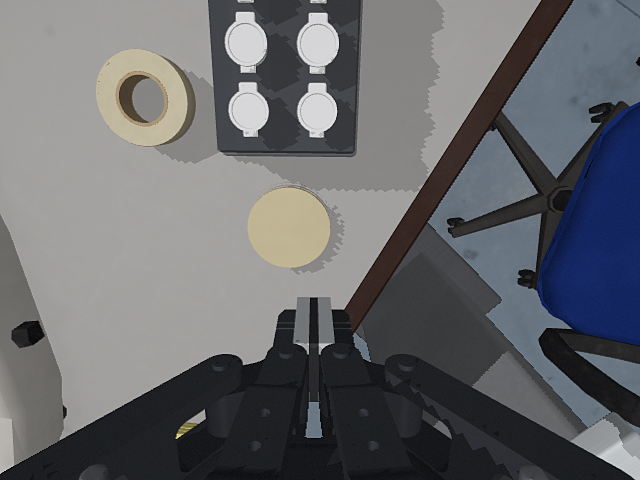

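View pics/b2.png

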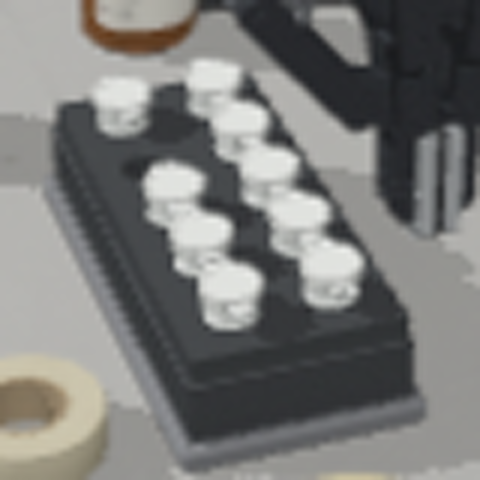

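The wrist view shows the front lids shut level with the back ones at (318,42) and (318,110). The scene crop shows all five front lids flat, from (215,80) to (332,262), with the block outline at the same pixels as before. Each press ended at 57.4–57.6 mm, the shut height, under 9–22 N.

```bash
python3 - <<'E'
from h import *
print(order.finish_job())
E
```

```text
the job is handed in; nothing more can be done
None
```

All five front-row lids are folded over and pressed down to shut height; in the closing pictures the block and the things in view had not moved, and the job was handed in after about 10 s of robot time.

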